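# Fit the drip ring and open the push-and-turn cap of the cleaner bottle

## Task

Get the blue screen-cleaner bottle ready for refilling: slide the white drip ring down over the closed orange cap until it lies flat on the bottle's shoulder, and leave it there. Then open the safety cap - press it down against its spring and, keeping it pressed, turn it counter-clockwise - lift it straight up off the bottle, and finish still holding the cap in the gripper, upright and clear above the open bottle by about 5 cm. Leave the stapler, the stamp and the vial where they are.

Things in the scene. Friction and masses are not known exactly. Their poses are not given: they have to be found in the camera images.
- bottle: blue round bottle, 55 mm diameter, fixed upright in a grey round desk holder that is screwed down (foot 88 mm diameter, 10 mm high; cup 68 mm diameter up to 24 mm). Origin on the bottle's axis at desk height, z up. Flat shoulder 66 mm up; above it a 19 mm neck (a 25 mm bead at its foot) that carries the cap
- bottle_shoulder (a point): point on the bottle's axis at the height of the flat shoulder on which the drip ring shall lie (66 mm above the desk)
- bottle_mouth (a point): point on the bottle's axis at the mouth, 98.5 mm above the desk, inside the closed cap. A spring plug here pushes the cap up (4 N at first, 10 N at the bottom); the cap gives 5.5 mm at most. From 3.5 to 4 mm down it turns freely counter-clockwise seen from above; 60 to 130 degrees on, it lifts straight off; past 140 degrees it meets a stop
- cap_center (a point): centre (half-way up) of the loose orange ribbed safety cap: 38 mm diameter (39 over the ribs), 28 mm high, 25 g, z along its axis, white arrows on top. Closed, its lower rim is 78 mm and its top 106 mm above the desk. Closed it is locked against turning and pulling; do not force it (play: a few degrees, 1 mm). How it opens: see bottle_mouth
- ring_center (a point): centre (half-way up) of the loose white drip ring, a shallow ring-shaped tray lying flat on the desk: 60 mm outer diameter, 43 mm hole, 10 mm high, 40 g, z along its axis. It fits over the cap with 2 mm of clearance all round. On the shoulder its top is 76 mm above the desk
- stapler: blue stapler on the desk, 132x32x51 mm, origin under its centre; leave alone
- stamp: wooden rubber stamp with a round grip, standing, 29x55x73 mm, origin under its centre; leave alone
- vial_green: small white vial with a green lid, standing, 24 mm diameter, 56 mm high, origin under its centre; leave alone
There are look-alikes about, which are no part of the job. There is more than one size of the part that bears ring_center; the job needs the largest.

How it is judged:
By the outcome, as a careful person would: the job done as asked, in the order asked, and still so for the second after the job is handed in, while the arm keeps its last pose, push and grip.
It also fails if it takes over 54 s, if anything falls off the work surface, if the arm or the gripper's body presses on something with over 40 N, if the wrist force passes 120 N, or if a joint passes its speed limit or range.

## Robot

A 7-joint arm with a two-finger parallel gripper is mounted at the origin on the work surface; the furniture and walls round the work are solid. World frame = base frame: x ahead of the robot, y to its left, z up, the work surface at z = 0. Lengths are in m, angles in rad, forces in N, time in s.
With the tool pointing down it reaches from about 0.425 to 0.825 m from the base axis. Payload 3.6 kg.
Tool frame: the origin (TCP) lies where the fingers leave the gripper's body, on its centre line; the fingertips stand 73 mm ahead of it and the grasp point (between the pads) lies 54 mm ahead of it; x points along the fingers, y is the direction in which the jaws open and shut, and the axes are right-handed (so a half turn about x gives the same grasp; the last joint's range is limited). The gripper opens to 85 mm and grips with 20 to 120 N. Pads are 22 mm wide; open, the fingers measure 114 mm over their backs; the gripper's body (76 mm by 85 mm) begins 54 mm behind the grasp point. The pads swing forward as they close: fully open they stand 13 mm farther back than shut.
Start: joints at [1.161, 0.615, -0.013, 1.423, 0.008, 1.103, -0.04], TCP at [0.243, -0.603, 0.304] pointing down, gripper open.
Joint ranges: [-3.12, 3.12], [-0.3, 2.06], [-1.34, 1.32], [0.26, 2.42], [-1.36, 4.5], [0.01, 1.98], [-2.84, 2.84]. Speed limits (rad/s): [2.79, 2.79, 3.14, 3.14, 3.14, 3.14, 3.14].

## Interface

Orientations are given as a unit quaternion [x, y, z, w].
In Python, from station import arm, snapshot, camera_info, ticket gives the robot as it stands. Calls block until the motion is done:
- arm.movep(position, orientation): joint-space move of the TCP to a pose.
- arm.line_to(position, velocity=0.15, ori=None): straight line of the TCP; ori=None keeps the orientation; velocity is the mean speed in m/s.
- arm.move_j(angles): joint-space move.
- arm.move_gripper(opening, effort=None): opening from 0.0 (shut) to 1.0 (fully open); effort is the grip in N (None keeps the last); returns when the fingers have stopped.
- arm.pause(seconds).
- arm.ik(position, orientation): joint angles nearest the present ones, or None.
- snapshot(name): name is "scene" or "top"; returns the picture (400x640x3 uint8, blue, green, red); there is no depth.
- camera_info(name): a dict with "fx", "fy", "cx", "cy" (pixels), "R" (3x3) and "t" (3): a world point X has camera coordinates R X + t. Camera axes: x right, y down, z forward; pixel columns grow to the right and rows downward; lengths in m; the calibration is good to about 2 mm. A picture is of the moment at which its call begins. camera_info takes no time and is no camera call.
A pose or a line that the arm cannot do raises arm.MotionError and nothing moves.
- ticket.finish_job(): hands the job in, once; it reports no verdict.
Readings, each from a call of its own:
- arm.read_time(): time.
- arm.read_joint_positions(): joint angles.
- arm.read_dq(): joint speeds.
- arm.read_effort(): joint torques, N m.
- arm.read_tool_pos(): TCP position.
- arm.read_eef_rot(): TCP orientation.
- arm.read_ft_force(): force on the tool from outside, world axes, zero at the start.
- arm.read_wrist_torque(): the same for the moment, N m.
- arm.read_opening(): opening from 0.0 (shut) to 1.0 (fully open).
Only numpy, scipy, OpenCV 4.12 (cv2) and the standard library are available. Lean on these libraries where they do the work, as an engineer would, in place of code of your own. Each camera call takes 0.05 s, during which the arm holds its last target.

## Working session

There is one attempt and no reset: what is moved stays moved. The work goes in short steps, each a Python script; the robot and the scene stay as the last script left them, time stands still between calls to the robot, and variables do not carry over. Pictures are saved under pics/ and viewed, and the job is handed in when it is done.

```bash
ls; mkdir -p pics; python3 - <<'E'
from station import arm, snapshot, camera_info
import cv2
for n in("scene","top"):
    cv2.imwrite(f"pics/{n}0.png",snapshot(n)); c=camera_info(n); print(n,c)
print(arm.read_time(),arm.read_tool_pos(),arm.read_eef_rot(),arm.read_opening())
E
```

```text
pics
scene {'fx': 391.3668289456944, 'fy': 391.3668289456944, 'cx': 321.9232501899252, 'cy': 198.10879122601216, 'R': array([[ 0.80952291, -0.58707596,  0.00380549],
       [-0.26618018, -0.37279964, -0.88891425],
       [ 0.52327887,  0.7185835 , -0.45805784]]), 't': array([-0.44373341,  0.26250119,  0.57783144])}
top {'fx': 501.22753203609784, 'fy': 501.22753203609784, 'cx': 316.4029684162166, 'cy': 200.50421962062225, 'R': array([[-0.02848059, -0.99957337, -0.00647591],
       [-0.98970682,  0.02910725, -0.14011847],
       [ 0.14024719,  0.0024186 , -0.99011357]]), 't': array([0.08439616, 0.56606324, 1.0441696 ])}
0.1 [ 0.24263868 -0.60245396  0.3028003 ] [-0.69401774 -0.13538855  0.6943544  -0.13372095] 1.0025722559783627
```

View pics/scene0.png

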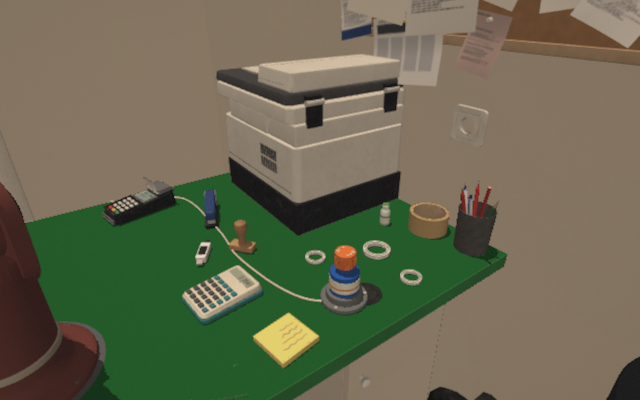

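View pics/top0.png

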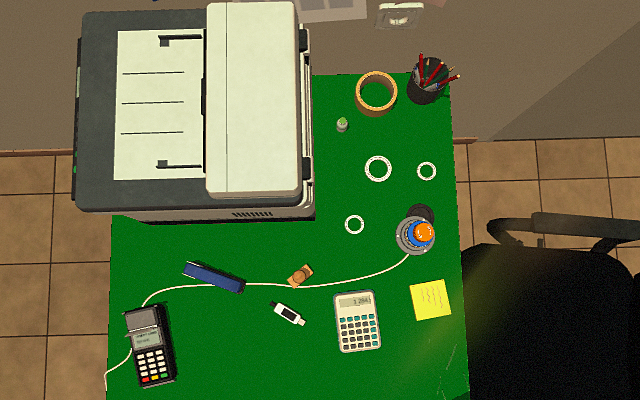

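```bash
cat > h.py <<'E'
import numpy as np, cv2
from station import arm, snapshot, camera_info
def ray(n,u,v):
    c=camera_info(n);R=np.array(c['R']);t=np.array(c['t'])
    d=R.T@np.array([(u-c['cx'])/c['fx'],(v-c['cy'])/c['fy'],1]);return -R.T@t,d
def at_z(n,u,v,z):
    o,d=ray(n,u,v);return o+d*(z-o[2])/d[2]
def proj(n,P):
    c=camera_info(n);P=np.atleast_2d(P);q=P@np.array(c['R']).T+np.array(c['t'])
    return np.c_[c['fx']*q[:,0]/q[:,2]+c['cx'],c['fy']*q[:,1]/q[:,2]+c['cy']]
def circ(c,r,z,n=60):
    a=np.linspace(0,2*np.pi,n);return np.c_[c[0]+r*np.cos(a),c[1]+r*np.sin(a),0*a+z]
def crop(img,x,y,w,h,s,name):
    cv2.imwrite(name,cv2.resize(img[y:y+h,x:x+w],None,fx=s,fy=s,interpolation=cv2.INTER_CUBIC))
E
python3 - <<'E'
from h import *
t=cv2.imread('pics/top0.png');s=cv2.imread('pics/scene0.png')
crop(t,335,145,110,110,7 and 5,'pics/c1.png');crop(s,290,220,150,100,5,'pics/c2.png')
for p in [(378,168),(426,171),(354,224)]: print(at_z('top',*p,.01))
print(at_z('top',424,232,.106), at_z('scene',345,250,.106))
# white blobs
m=(t.min(2)>150).astype(np.uint8)
n,l,st,ce=cv2.connectedComponentsWithStats(m[140:245,335:445])
for i in range(1,n):
    if st[i][4]>20:
        print(st[i],ce[i]+[335,140])
E
```

```text
[ 0.64207116 -0.07213448  0.01      ]
[ 0.63202537 -0.17918276  0.01      ]
[ 0.51771474 -0.01344342  0.01      ]
[ 0.48867355 -0.14652571  0.106     ] [ 0.49308944 -0.14391305  0.106     ]
[ 30  16  27  26 236] [377.69915254 168.64830508]
[ 82  22  19  18 121] [426.23140496 170.3553719 ]
[ 10  75  19  19 128] [354.109375  223.9296875]
```

View pics/c1.png

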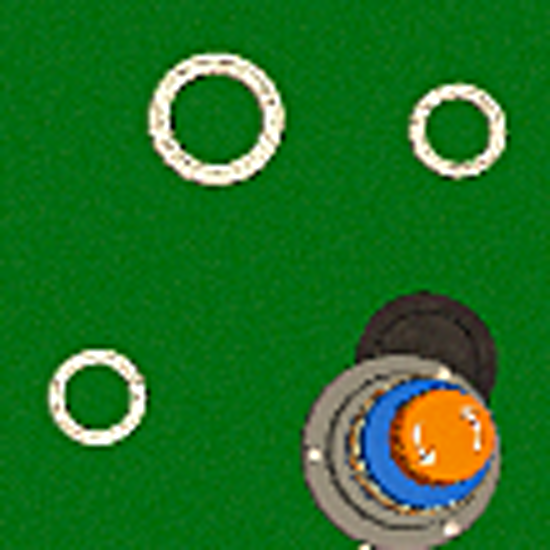

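View pics/c2.png

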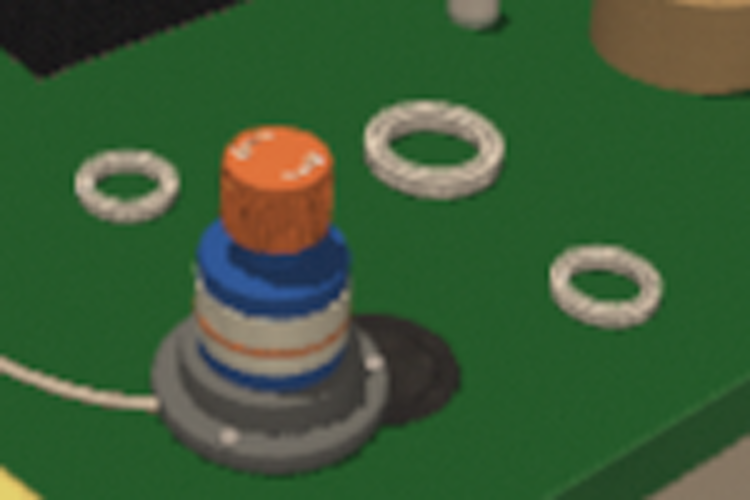

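```bash
cat >> h.py <<'E'
from scipy.optimize import minimize
def hullpx(n,c,r,z0,z1):
    p=np.vstack([proj(n,circ(c,r,z0)),proj(n,circ(c,r,z1))]).astype(np.float32)
    return cv2.convexHull(p)
def cen(h):
    m=cv2.moments(h);return np.array([m['m10']/m['m00'],m['m01']/m['m00']]),m['m00']
def orange(img):
    h=cv2.cvtColor(img,cv2.COLOR_BGR2HSV);return cv2.inRange(h,(3,170,120),(16,255,255))
def notgreen(img):
    h=cv2.cvtColor(img,cv2.COLOR_BGR2HSV);return 255-cv2.inRange(h,(45,110,0),(75,255,255))
def blob(m,u,v):
    n,l=cv2.connectedComponents(m); lab=None
    d=[(np.hypot(x-u,y-v),l[y,x]) for y,x in zip(*np.nonzero(m)) if abs(x-u)<30 and abs(y-v)<30]
    lab=min(d)[1]; cs,_=cv2.findContours((l==lab).astype(np.uint8),cv2.RETR_EXTERNAL,cv2.CHAIN_APPROX_NONE)
    f=np.zeros_like(m);cv2.drawContours(f,cs,-1,1,-1)
    ys,xs=np.nonzero(f);return np.array([xs.mean(),ys.mean()]),len(xs)
def locate(n,c2,r,z0,z1,guess):
    f=lambda c:((cen(hullpx(n,c,r,z0,z1))[0]-c2)**2).sum()
    return minimize(f,guess,method='Nelder-Mead',options=dict(xatol=1e-5,fatol=1e-6)).x
E
python3 - <<'E'
from h import *
I={n:cv2.imread(f'pics/{n}0.png') for n in('top','scene')}
for n,(u,v) in dict(top=(378,168),scene=(376,249)).items():
    c,a=blob(notgreen(I[n]),u,v); x=locate(n,c,.03,0,.01,np.array([.64,-.072])); print('ring',n,c,a,cen(hullpx(n,x,.03,0,.01))[1],x)
for n,(u,v) in dict(top=(424,232),scene=(345,258)).items():
    c,a=blob(orange(I[n]),u,v); x=locate(n,c,.0194,.078,.106,np.array([.49,-.145])); print('cap',n,c,a,cen(hullpx(n,x,.0194,.078,.106))[1],x)
# overlay check
x=[.4915,-.1455]
for n in I:
    J=cv2.resize(I[n],None,fx=5,fy=5,interpolation=cv2.INTER_CUBIC)
    for r,z,col in((.0195,.106,(255,255,0)),(.0195,.078,(255,0,255)),(.0275,.066,(0,255,255)),(.044,0,(0,0,255)),(.034,.024,(255,255,255))):
        cv2.polylines(J,[((proj(n,circ(x,r,z))+.5)*5-.5).astype(int).reshape(-1,1,2)],True,col,1)
    u,v=(proj(n,[*x,.06])[0]*5).astype(int);cv2.imwrite(f'pics/ov_{n}.png',J[v-200:v+200,u-200:u+200])
a=cv2.imread('pics/ov_top.png');b=cv2.imread('pics/ov_scene.png');cv2.imwrite('pics/ov.png',np.hstack([a,b]))
for p in [(343,120),(385,225),(299,275),(213,277)]: print(at_z('top',*p,.05))
E
```

```text
ring top [377.71201413 168.37809187] 566 573.9451377489604 [ 0.64221429 -0.07197923]
ring scene [376.17745303 249.44258873] 479 437.60260628699325 [ 0.64480446 -0.07014241]
cap top [423.14624506 231.65217391] 253 342.2713507032022 [ 0.49036636 -0.14740538]
cap scene [345.19906323 257.76580796] 427 516.2781562532764 [ 0.49172144 -0.14679256]
[0.74334553 0.00459017 0.05      ]
[ 0.50998634 -0.07637609  0.05      ]
[0.41003037 0.10898216 0.05      ]
[0.41101423 0.28972507 0.05      ]
```

View pics/ov.png

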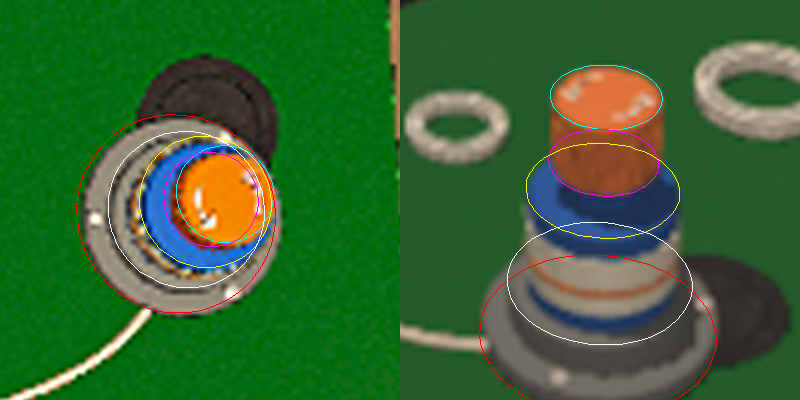

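```bash
cat >> h.py <<'E'
from scipy.spatial.transform import Rotation as Ro
def q(a):
    x=np.array([0,0,-1.]);y=np.array([np.cos(a),np.sin(a),0]);return Ro.from_matrix(np.c_[x,y,np.cross(x,y)]).as_quat()
def yaw():
    y=Ro.from_quat(arm.read_eef_rot()).as_matrix()[:,1];return np.arctan2(y[1],y[0])
RING=np.array([.6435,-.0712]);CAP=np.array([.491,-.147])
E
python3 - <<'E'
from h import *
print('yaw',np.degrees(yaw()))
for d in range(-180,180,30):
    a=arm.ik([*RING,.15],q(np.radians(d)));b=arm.ik([*CAP,.17],q(np.radians(d)))
    print(d,None if a is None else np.round(a,2),None if b is None else np.round(b,2))
print('printer base corners',at_z('scene',302,214,0),at_z('scene',397,185,0),at_z('top',313,215,.0))
print(arm.read_ft_force(),arm.read_time())
E
```

```text
yaw -68.06066670229241
-180 [-0.19  0.82  0.47  1.6  -0.46  0.84 -2.67] [-0.04  0.63  0.43  1.97 -0.43  0.63 -2.47]
-150 [-0.11  0.8   0.33  1.59 -0.33  0.8  -2.26] [ 0.05  0.61  0.3   1.97 -0.3   0.61 -2.07]
-120 [-0.03  0.78  0.19  1.59 -0.19  0.79 -1.86] [ 0.14  0.59  0.16  1.97 -0.16  0.59 -1.68]
-90 [ 0.06  0.78  0.03  1.59 -0.03  0.78 -1.47] [ 0.23  0.59  0.02  1.97 -0.02  0.59 -1.3 ]
-60 [ 0.14  0.78 -0.11  1.58  0.11  0.79 -1.07] [ 0.31  0.59 -0.09  1.96  0.09  0.59 -0.89]
-30 [ 0.21  0.79 -0.24  1.58  0.23  0.8  -0.64] [ 0.38  0.6  -0.2   1.96  0.2   0.6  -0.47]
0 [ 0.28  0.8  -0.36  1.58  0.35  0.82 -0.22] [ 0.46  0.61 -0.32  1.96  0.31  0.62 -0.06]
30 [ 0.34  0.82 -0.47  1.58  0.46  0.86  0.22] [ 0.53  0.62 -0.43  1.96  0.42  0.65  0.36]
60 [ 0.4   0.84 -0.58  1.57  0.55  0.89  0.66] [ 0.6   0.65 -0.54  1.95  0.52  0.68  0.79]
90 [ 0.45  0.87 -0.69  1.57  0.65  0.94  1.11] [ 0.66  0.67 -0.64  1.95  0.6   0.72  1.23]
120 [ 0.63  1.07 -1.15  1.57  1.02  1.21  1.37] [ 0.92  0.88 -1.15  1.94  0.98  1.02  1.39]
150 [ 0.63  1.07 -1.15  1.57  1.02  1.21  1.9 ] [ 0.92  0.88 -1.15  1.94  0.98  1.02  1.92]
printer base corners [0.60309252 0.16342532 0.        ] [0.93022892 0.14495817 0.        ] [0.54146714 0.07661352 0.        ]
[ 0.66270323 -0.2821091  -0.31105875] 0.1
```

```bash
python3 - <<'E'
from h import *
arm.movep([*RING,.14],q(-np.pi/2))
arm.move_gripper(.87,30)
arm.line_to([*RING,.085],.15)
f0=np.array(arm.read_ft_force());z=.085;print(f0,arm.read_opening(),arm.read_tool_pos())
while z>.060:
    z-=.002;arm.line_to([*RING,z],.04);f=np.array(arm.read_ft_force())-f0
    if abs(f[2])>3: break
print('contact',z,f,arm.read_tool_pos(),arm.read_time())
cv2.imwrite('pics/s1.png',snapshot('scene'));cv2.imwrite('pics/t1.png',snapshot('top'))
a=cv2.imread('pics/s1.png');b=cv2.imread('pics/t1.png')
crop(a,300,170,150,125,3,'pics/a.png');crop(b,310,110,150,125,3,'pics/b.png')
cv2.imwrite('pics/ab.png',np.hstack([cv2.imread('pics/a.png')[:,:400],cv2.imread('pics/b.png')[:,:400]]))
E
```

```text
[-0.55674317  0.79457151  0.15593733] 0.8689777550914116 [ 0.64370179 -0.07124277  0.08503835]
contact 0.06299999999999999 [-0.16773068 -1.41211775  4.56364027] [ 0.64385087 -0.07124223  0.06370578] 6.075
```

View pics/ab.png

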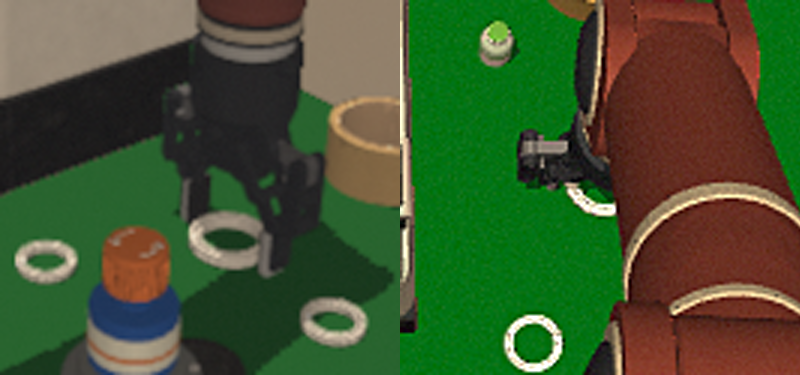

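```bash
python3 - <<'E'
from h import *
arm.line_to([*RING,.0685],.05);f0=np.array(arm.read_ft_force())
arm.move_gripper(0.6,35)
print(arm.read_opening(),np.array(arm.read_ft_force())-f0,arm.read_tool_pos())
arm.line_to([*RING,.20],.2)
print(arm.read_opening(),arm.read_time())
h=np.array([*CAP,.20])
arm.line_to(h,.2)
print(arm.read_opening(),arm.read_tool_pos(),arm.read_ft_force(),arm.read_time())
a=snapshot('scene');b=snapshot('top');cv2.imwrite('pics/s2.png',a);cv2.imwrite('pics/t2.png',b)
crop(a,285,190,120,120,5,'pics/s2c.png');crop(b,360,160,130,130,4,'pics/t2c.png')
E
```

```text
0.6758019904283791 [-0.81522589  0.41693285  4.16843001] [ 0.64355163 -0.0712106   0.06869839]
0.6789437872472355 7.5333
0.6729167397772955 [ 0.49225751 -0.14618907  0.19983643] [ 0.55457537  0.56087322 -0.4772197 ] 8.5333
```

View pics/s2c.png

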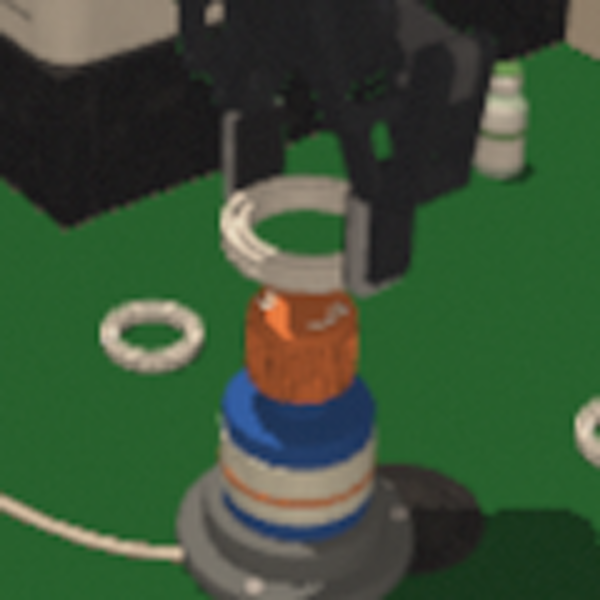

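View pics/t2c.png

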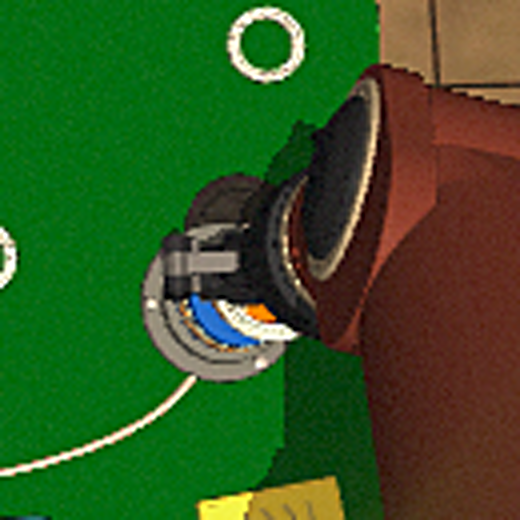

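```bash
python3 - <<'E'
from h import *
arm.line_to([*CAP,.182],.1);arm.pause(.3)
p=np.array(arm.read_tool_pos());print(p,arm.read_time(),np.degrees(yaw()))
a=snapshot('scene');b=snapshot('top');cv2.imwrite('pics/s3.png',a);cv2.imwrite('pics/t3.png',b)
out=[]
for n,I,c0,col in(('scene',a,(325,230),0),('top',b,(400,210),0)):
    J=cv2.resize(I,None,fx=8,fy=8,interpolation=cv2.INTER_CUBIC)
    zb=p[2]-.0685
    for c,r,z,k in((p,.03,zb,(0,0,255)),(p,.03,zb+.01,(0,255,255)),(CAP,.0194,.106,(255,255,0)),(CAP,.0194,.078,(255,0,255)),(CAP,.0275,.066,(0,255,0))):
        cv2.polylines(J,[((proj(n,circ(c,r,z))+.5)*8-.5).astype(int).reshape(-1,1,2)],True,k,1)
    u,v=(proj(n,[*CAP,.1])[0]*8).astype(int);out.append(J[v-250:v+250,u-200:u+200])
cv2.imwrite('pics/ov3.png',np.hstack(out))
E
```

```text
[ 0.49122504 -0.14702839  0.18242557] 9.2667 -89.998148409565
```

View pics/ov3.png

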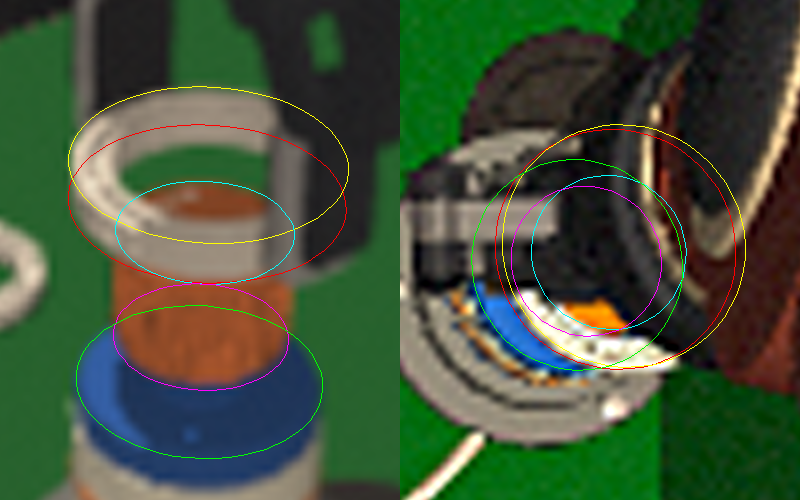

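```bash
python3 - <<'E'
from h import *
f0=np.array(arm.read_ft_force());z=.182
while z>.136:
    z-=.0015 if z<.175 else .004;arm.line_to([*CAP,z],.04);f=np.array(arm.read_ft_force())-f0
    if z<.176: print(round(z,4),np.round(f,2),np.round(arm.read_tool_pos(),4))
    if abs(f[2])>2.5 or np.hypot(*f[:2])>4: break
print(arm.read_time(),arm.read_opening())
cv2.imwrite('pics/s4.png',snapshot('scene'));crop(cv2.imread('pics/s4.png'),285,190,120,120,5,'pics/s4c.png')
E
```

```text
0.174 [ 0.38  0.13 -0.88] [ 0.4908 -0.1469  0.1737]
0.1725 [-0.01 -0.12 -0.66] [ 0.491  -0.147   0.1724]
0.171 [ 0.57 -0.1  -0.05] [ 0.491  -0.147   0.1709]
0.1695 [-0.73 -1.   -1.01] [ 0.4909 -0.147   0.1694]
0.168 [ 0.08  0.03 -0.42] [ 0.4909 -0.147   0.1679]
0.1665 [-0.09  0.91 -0.69] [ 0.4909 -0.147   0.1664]
0.165 [ 0.32  0.83 -0.99] [ 0.4909 -0.147   0.1649]
0.1635 [-0.76 -0.57 -0.98] [ 0.4909 -0.147   0.1634]
0.162 [-0.83 -0.37 -1.07] [ 0.4909 -0.147   0.1619]
0.1605 [-0.88 -0.14 -0.14] [ 0.4909 -0.147   0.1604]
0.159 [-1.14 -0.63 -0.63] [ 0.4909 -0.147   0.1589]
0.1575 [-0.61 -0.12  0.01] [ 0.4909 -0.147   0.1574]
0.156 [-1.74 -1.53 -0.27] [ 0.4909 -0.147   0.1559]
0.1545 [-0.01 -0.15 -0.47] [ 0.491  -0.147   0.1544]
0.153 [-0.88 -0.58 -1.65] [ 0.4909 -0.147   0.1529]
0.1515 [-0.37  0.46  0.  ] [ 0.4909 -0.147   0.1514]
0.15 [-0.52  0.16  0.21] [ 0.4909 -0.147   0.1499]
0.1485 [-0.97  0.09 -1.39] [ 0.4909 -0.147   0.1484]
0.147 [-0.9  -0.45 -0.61] [ 0.4909 -0.147   0.1469]
0.1455 [-0.46 -1.14 -0.15] [ 0.4909 -0.147   0.1454]
0.144 [ 0.63 -0.08 -0.61] [ 0.4909 -0.147   0.1439]
0.1425 [ 0.56 -1.01 -0.26] [ 0.4909 -0.147   0.1424]
0.141 [-1.08 -0.1  -0.07] [ 0.4909 -0.147   0.1409]
0.1395 [-0.09  0.11 -0.35] [ 0.4909 -0.147   0.1394]
0.138 [ 0.1  -0.12 -0.87] [ 0.4909 -0.147   0.1379]
0.1365 [-0.18 -0.52 -0.51] [ 0.4909 -0.147   0.1364]
0.135 [-0.91  0.01  0.08] [ 0.4909 -0.147   0.1349]
16.3667 0.6779636168599611
```

View pics/s4c.png

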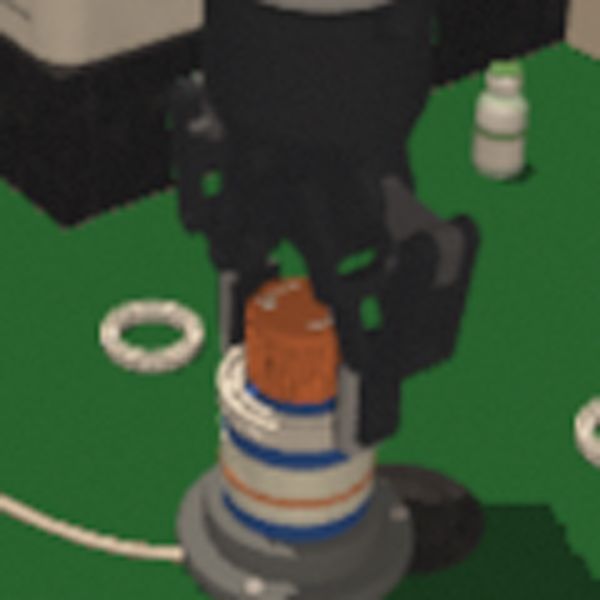

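```bash
python3 - <<'E'
from h import *
f0=np.array(arm.read_ft_force());z=.135
while z>.131:
    z-=.0007;arm.line_to([*CAP,z],.04);f=np.array(arm.read_ft_force())-f0
    print(round(z,4),np.round(f,2))
    if f[2]>3: break
arm.move_gripper(.9,30)
print(np.array(arm.read_ft_force())-f0,arm.read_opening(),arm.read_time())
arm.line_to([*CAP,.19],.2)
# to cap start yaw
arm.movep([*CAP,.19],q(np.radians(-120)))
print(arm.read_joint_positions(),arm.read_time())
a=snapshot('scene');b=snapshot('top');cv2.imwrite('pics/s5.png',a);cv2.imwrite('pics/t5.png',b)
crop(a,285,190,120,120,5,'pics/s5c.png')
E
```

```text
0.1343 [-0.11 -0.72  3.9 ]
[ 0.54082768  0.75675606 -0.25225531] 0.9015811949851912 17.0
[ 0.13080547  0.5639022   0.17362527  1.95286964 -0.15445689  0.63975613
 -1.68794345] 17.8833
```

View pics/s5c.png

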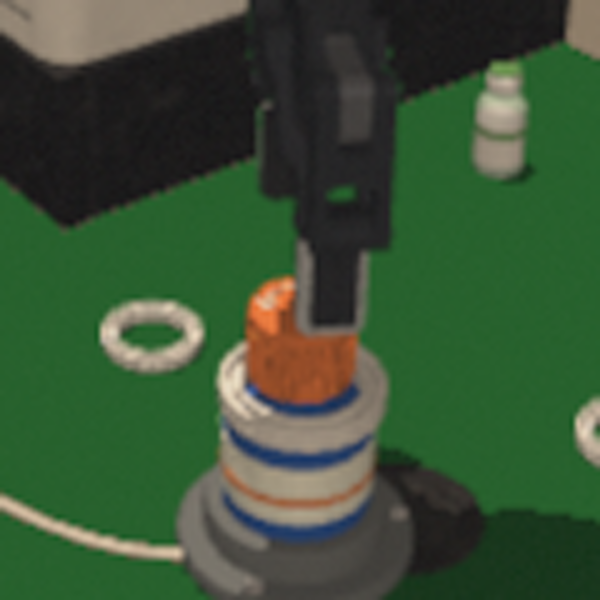

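```bash
python3 - <<'E'
from h import *
arm.line_to([*CAP,.155],.12);arm.pause(.2)
f0=np.array(arm.read_ft_force());m0=np.array(arm.read_wrist_torque())
arm.move_gripper(0.3,20)
f=np.array(arm.read_ft_force())-f0
print(arm.read_opening(),np.round(f,2),np.round(np.array(arm.read_wrist_torque())-m0,3),arm.read_tool_pos(),arm.read_time())
y=np.array([np.cos(np.radians(-120)),np.sin(np.radians(-120))]);print('along jaw',f[:2]@y)
a=snapshot('scene');cv2.imwrite('pics/s6.png',a);crop(a,285,190,120,120,5,'pics/s6c.png')
np.save('f0.npy',f0)
E
```

```text
0.43078651851295047 [-0.32 -0.93  4.08] [ 0.068  0.052 -0.048] [ 0.49114277 -0.1469642   0.15535649] 19.0583
along jaw 0.9640289603054845
```

View pics/s6c.png

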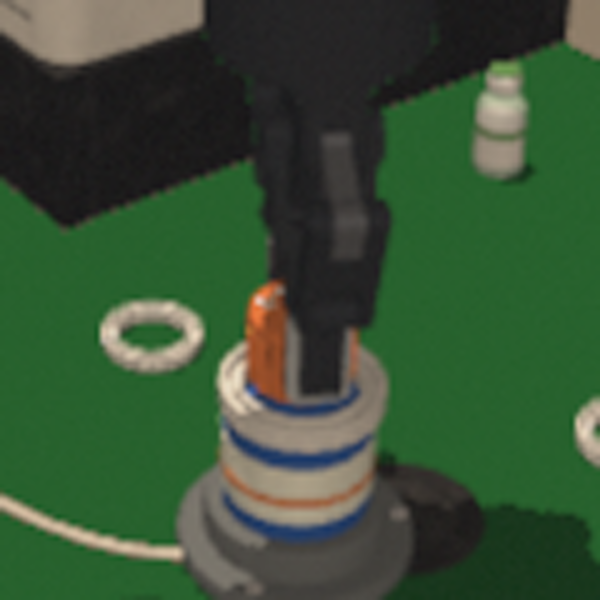

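```bash
python3 - <<'E'
from h import *
y=np.array([-.5,-.866])
for d in(.02,.025,.03,.035):
  for z in (.08,.084,.088): 
    u=(proj('scene',[*(CAP+d*y),z])[0]+.5-[285,190])*5-.5;print(d,z,u)
E
python3 -c "
import cv2;a=cv2.imread('pics/s6.png');cv2.imwrite('pics/z6.png',cv2.resize(a[235:285,325:375],None,fx=12,fy=12,interpolation=2))"
```

```text
0.02 0.08 [309.62731917 403.90480129]
0.02 0.084 [310.0064892  394.54970945]
0.02 0.088 [310.3877295  385.14353842]
0.025 0.08 [311.95099448 412.94142996]
0.025 0.084 [312.33903934 403.54925937]
0.025 0.088 [312.72921699 394.10546719]
0.03 0.08 [314.30551174 422.0980011 ]
0.03 0.084 [314.70263466 412.66858915]
0.03 0.088 [315.10195482 403.18700508]
0.035 0.08 [316.69148911 431.37691863]
0.035 0.084 [317.09789908 421.91010613]
0.035 0.088 [317.50657279 412.3905627 ]
```

View pics/z6.png

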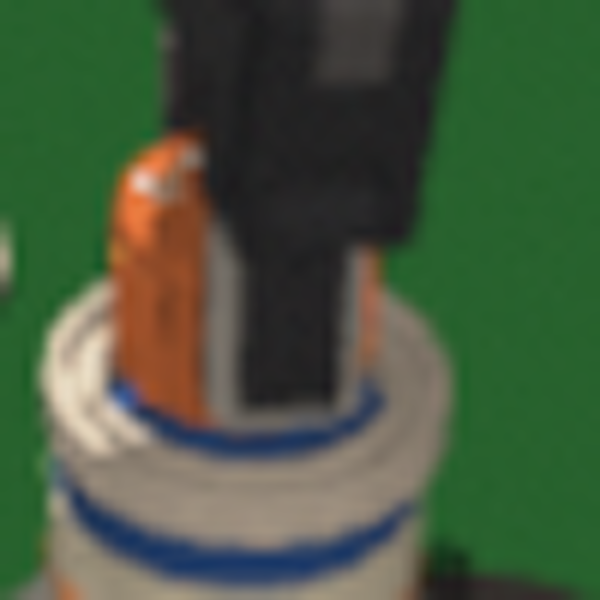

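```bash
python3 - <<'E'
from h import *
f0=np.load('f0.npy')
arm.move_gripper(0.2,90)
def F(): return np.mean([np.array(arm.read_ft_force()) for _ in range(3)],0)-f0
print(arm.read_opening(),np.round(F(),2),arm.read_tool_pos(),arm.read_time())
z=.155
while z>.1495:
    z-=.0005;arm.line_to([*CAP,z],.03);f=F()
    print(round(z,4),np.round(f,2),round(arm.read_tool_pos()[2],5))
    if f[2]>9.0 : break
print(arm.read_time())
E
```

```text
0.41144854424339933 [-1.08  0.49  4.78] [ 0.49112463 -0.14698928  0.15527626] 19.325
0.1545 [-0.31 -0.36  5.43] 0.15461
0.154 [-1.07 -0.67  5.33] 0.15412
0.1535 [-1.12  0.69  6.27] 0.15363
0.153 [-0.11 -0.11  6.7 ] 0.1532
0.1525 [-1.09  0.24  7.23] 0.15277
0.152 [-1.42  0.19  7.25] 0.15231
0.1515 [-1.54  0.25  7.76] 0.15189
0.151 [-1.11  0.1   8.  ] 0.15145
0.1505 [-1.6   0.62  8.71] 0.151
0.15 [-2.01  0.93  8.82] 0.15055
0.1495 [-1.49  0.55  9.95] 0.15023
22.075
```

```bash
python3 - <<'E'
from h import *
f0=np.load('f0.npy')
def F(): return np.mean([np.array(arm.read_ft_force()) for _ in range(3)],0)-f0
j=np.array(arm.ik([*CAP,.1495],arm.read_eef_rot()));print(np.round(j-arm.read_joint_positions(),4))
if abs(j-arm.read_joint_positions()).max()<.02:
  for d in (8,20,35,50,65,80,95):
    k=j.copy();k[6]+=np.radians(d);arm.move_j(k);f=F()
    print(d,round(np.degrees(yaw()),1),np.round(f,2),np.round(arm.read_wrist_torque(),2),np.round(arm.read_tool_pos(),4))
    if np.hypot(*f[:2])>12 or abs(arm.read_wrist_torque()[2])>1.5: print('STOP');break
print(arm.read_time(),arm.read_opening())
a=snapshot('scene');cv2.imwrite('pics/s7.png',a);crop(a,285,190,120,120,5,'pics/s7c.png')
E
```

```text
[ 0.0004  0.0011 -0.0005  0.0008 -0.0003 -0.0019  0.0002]
8 -112.0 [-0.58  0.16 10.44] [0.18 0.28 0.03] [ 0.4915 -0.1471  0.1503]
20 -100.0 [-1.19  0.87  9.62] [0.19 0.13 0.02] [ 0.4919 -0.147   0.1503]
35 -84.9 [0.16 2.18 9.66] [ 0.36 -0.02  0.02] [ 0.4923 -0.1465  0.1504]
50 -69.9 [-0.63  2.82 10.24] [ 0.64 -0.05  0.06] [ 0.4924 -0.1459  0.1504]
65 -54.9 [ 0.25  2.15 10.64] [0.64 0.08 0.02] [ 0.4921 -0.1456  0.1503]
80 -39.9 [-0.53  3.3   8.97] [0.73 0.02 0.05] [ 0.4921 -0.1454  0.1503]
95 -24.9 [-0.61  4.22 10.02] [0.99 0.05 0.05] [ 0.4921 -0.1448  0.1502]
24.4417 0.40755679648252396
```

View pics/s7c.png

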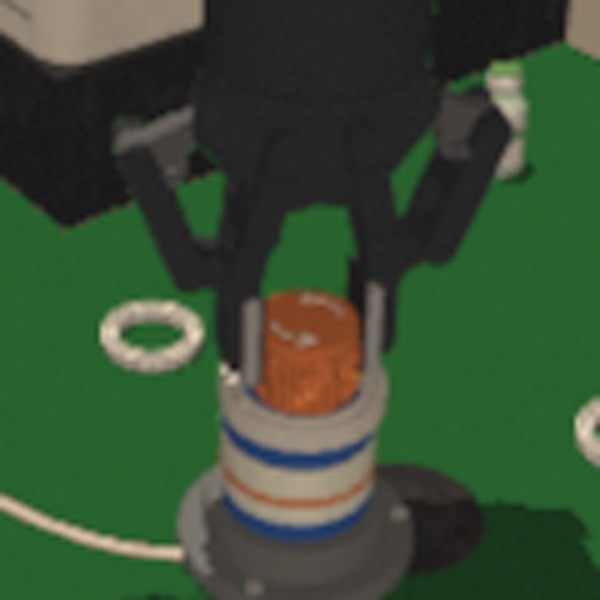

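```bash
python3 - <<'E'
from h import *
f0=np.load('f0.npy')
def F(): return np.mean([np.array(arm.read_ft_force()) for _ in range(3)],0)-f0
print(Ro.from_quat(arm.read_eef_rot()).as_matrix()[:,0])
arm.line_to([*CAP,.1497],.03,ori=q(yaw()));print(np.round(F(),2),np.round(arm.read_wrist_torque(),2),np.round(arm.read_tool_pos(),4),Ro.from_quat(arm.read_eef_rot()).as_matrix()[:,0],np.degrees(yaw()))
z=.1497
while z<.163:
    z+=.002;arm.line_to([*CAP,z],.04);f=F();print(round(z,4),np.round(f,2),np.round(arm.read_tool_pos(),4))
    if f[2]<-6: print('STUCK');break
print(arm.read_time(),arm.read_opening())
a=snapshot('scene');cv2.imwrite('pics/s8.png',a);crop(a,285,190,120,120,5,'pics/s8c.png')
E
```

```text
[ 0.00247342  0.00285449 -0.99999287]
[0.02 4.73 9.48] [ 0.92 -0.02  0.03] [ 0.4921 -0.1448  0.1503] [ 0.00186245  0.00276623 -0.99999444] -24.726736855573293
0.1517 [0.53 3.86 8.77] [ 0.4922 -0.1448  0.1522]
0.1537 [1.79 4.3  6.64] [ 0.4921 -0.1448  0.1541]
0.1557 [0.18 5.1  6.08] [ 0.4914 -0.1451  0.1557]
0.1577 [0.27 4.72 2.25] [ 0.4907 -0.1454  0.1571]
0.1597 [1.1  4.55 1.  ] [ 0.4906 -0.1454  0.1589]
0.1617 [ 0.62  4.25 -0.17] [ 0.4906 -0.1454  0.1609]
0.1637 [0.78 5.59 0.41] [ 0.4906 -0.1454  0.1629]
26.4917 0.4087176266300632
```

View pics/s8c.png

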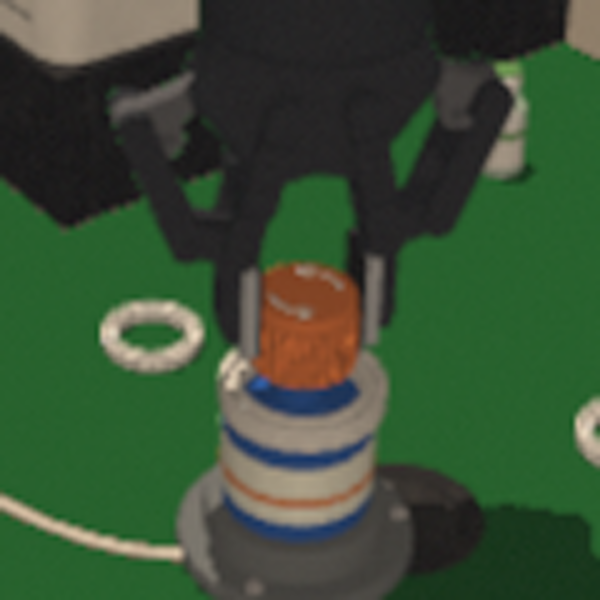

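```bash
python3 - <<'E'
from h import *
f0=np.load('f0.npy')
def F(): return np.mean([np.array(arm.read_ft_force()) for _ in range(3)],0)-f0
C=[.4908,-.1440]
arm.line_to([*C,.1642],.03);print(np.round(F(),2),np.round(arm.read_tool_pos(),4))
for z in(.168,.173,.178,.184):
    arm.line_to([*C,z],.05);f=F();print(z,np.round(f,2),np.round(arm.read_tool_pos(),4))
    if f[2]<-6: print('STUCK');break
else: arm.line_to([*C,.2275],.12)
print(np.round(F(),2),np.round(arm.read_tool_pos(),4),arm.read_time(),arm.read_opening())
a=snapshot('scene');b=snapshot('top');cv2.imwrite('pics/s9.png',a);crop(a,285,170,120,120,5,'pics/s9c.png');crop(b,360,160,130,130,4,'pics/t9c.png');cv2.imwrite('pics/t9.png',b)
E
```

```text
[-0.16  0.18  0.62] [ 0.4902 -0.1448  0.1638]
0.168 [ 0.45 -0.8  -0.14] [ 0.4908 -0.1448  0.1683]
0.173 [-0.66 -0.2   0.64] [ 0.4911 -0.1443  0.1735]
0.178 [-0.15 -0.85  0.45] [ 0.491  -0.1441  0.1784]
0.184 [ 0.11 -0.42 -0.11] [ 0.491  -0.1441  0.1844]
[-0.54 -0.66  0.51] [ 0.4905 -0.1439  0.2273] 28.325 0.40910416394514626
```

View pics/s9c.png

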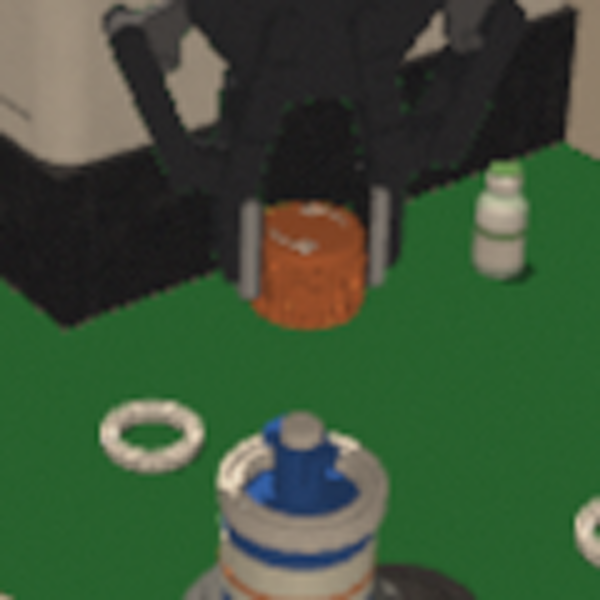

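View pics/t9c.png

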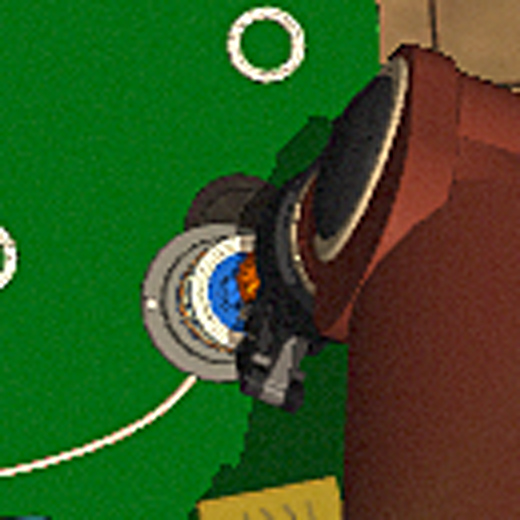

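```bash
python3 - <<'E'
from h import *
p=[.4905,-.145];a=cv2.imread('pics/s9.png');S=6
J=cv2.resize(a,None,fx=S,fy=S,interpolation=cv2.INTER_CUBIC);n='scene'
for c,r,z,k in((p,.0194,.1495,(255,255,0)),(p,.0194,.1775,(255,0,255)),(CAP,.03,.066,(0,0,255)),(CAP,.03,.076,(0,255,255)),(CAP,.0095,.0985,(255,255,255))):
    cv2.polylines(J,[((proj(n,circ(c,r,z))+.5)*S-.5).astype(int).reshape(-1,1,2)],True,k,1)
u,v=(proj(n,[*CAP,.12])[0]*S).astype(int);cv2.imwrite('pics/ov9.png',J[v-270:v+270,u-270:u+270])
print(Ro.from_quat(arm.read_eef_rot()).as_matrix()[:,0],arm.read_tool_pos())
E
```

```text
[-1.97633606e-03  5.95927553e-04 -9.99997869e-01] [ 0.49022159 -0.14371795  0.22661183]
```

View pics/ov9.png

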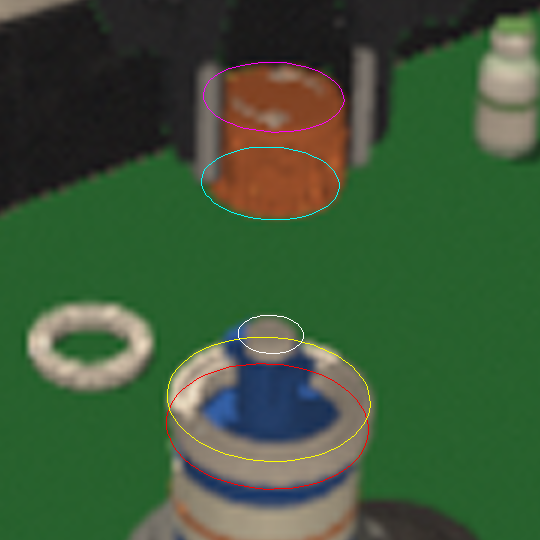

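View pics/s9.png

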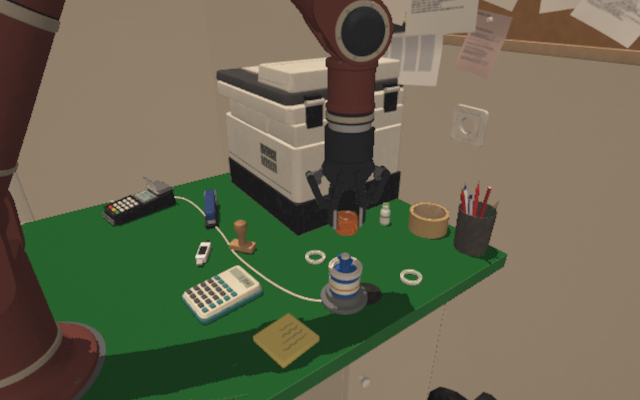

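```bash
python3 - <<'E'
from h import *
from station import ticket
arm.pause(.3);print(arm.read_tool_pos(),arm.read_dq().max() if hasattr(arm.read_dq(),'max') else arm.read_dq(),arm.read_opening(),arm.read_time())
print(ticket.finish_job())
E
```

```text
[ 0.49063878 -0.14397706  0.22709358] 0.0006083329754302121 0.40678170603943115 28.725
the job is handed in; nothing more can be done
None
```

I finished the job and handed it in at about 28.7 s of the 54 s allowed. The largest white ring lies on the bottle's shoulder, and the opened cap is held above the bottle.

- **Ring:** I gripped it from outside and lowered it over the closed cap with only sensor-noise forces on the way. It met the shoulder at about 4 N, and I released it there. The last picture shows it flat, matching its computed outline at 66–76 mm.
- **Cap:** I gripped it at 90 N, pressed it down about 5 mm until the force read about 10 N, and turned it 95° counter-clockwise with almost no torque. It then lifted off without sticking.
- **Final hold:** The gripper points straight down with a firm grip, and the cap looks upright. Its rim is at about 149 mm, roughly 5 cm above the mouth, which is visibly open.
- **Other objects:** The stapler, the stamp, the vial and the two smaller rings look unmoved in the last picture.

**What disagreed:**
- The two cameras differed by 1–3 mm on positions.
- During the turn the tool drifted about 2 mm sideways, with a 4–5 N side load. I removed that load by shifting the tool part-way through the lift.
- The last picture shows the cap about 2–3 mm off the bottle's axis. I left it there.

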